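Time and clamp a glued serving board

ROBOT

A 6-joint arm with a two-finger parallel gripper is mounted at the origin on the work surface. World frame = base frame: x ahead of the robot, y to its left, z up, the work surface at z = 0. Lengths are in m, angles in rad, forces in N, time in s.
With the tool pointing down it reaches from about 0.275 to 0.825 m from the base axis. Payload 4.9 kg.
Tool frame: the origin (TCP) lies where the fingers leave the gripper's body, on its centre line; the fingertips stand 73 mm ahead of it and the grasp point (between the pads) lies 54 mm ahead of it; z points along the fingers, y is the direction in which the jaws open and shut (so a half turn about z gives the same grasp; the last joint's range is limited). The gripper opens to 85 mm and grips with 20 to 120 N. Pads are 22 mm wide; open, the fingers measure 114 mm over their backs; the gripper's body (76 mm by 85 mm) begins 54 mm behind the grasp point. The pads swing forward as they close: fully open they stand 13 mm farther back than shut.
Start: joints at [1.125, 0.326, -0.193, 1.052, 0, 1.437], TCP at [0.169, 0.524, 0.304] pointing down, gripper open.
Joint ranges: [-2.65, 2.65], [-0.97, 1.79], [-1.3, 1.35], [-1.93, 2.1], [-1.47, 1.37], [-3.14, 3.14]. Speed limits (rad/s): [2.57, 2.57, 3.14, 3.14, 3.14, 3.14].

INTERFACE

Orientations are given as a unit quaternion [w, x, y, z].
In Python, from station import ctrl gives the robot as it stands.
- The arm moves only by the shell command python3 -m jog 'ROWS'. ROWS is JSON, a list of rows, each an object with "delta_pos": the shift along the tool's x, y, z in mm, a list of three; "rot": the turn, a rotation vector about the tool's x, y, z in units of 5 degrees (1.0 is 5 degrees), a list of three; "grip": the gripper command: -1 is shut, 1 is fully open, values between are in proportion. A call has 1 to 20 rows; each row is the pose to reach, as a shift and turn from the pose commanded when the call began, along the tool's axes at that moment; what a row does not reach only later rows make up. A row lasts 1/12 s, in which the tool goes at most 41.7 mm and 7.16 degrees, less where a joint would pass 70% of its speed; a pose out of reach is approached as far as the arm can. A call with a gripper value outside its range is refused whole. The fingers move at their own pace and stop on an object; the grip force is fixed at half the most. Time passes only in rows, so rows that repeat a pose let the fingers close. It gives the time, the measured TCP pose, the force and the opening at its end, in the units of the state.
- ctrl.get_state(): the state, without advancing time (a new reading comes with each control period).
- ctrl.camera(name): name is "scene" or "top"; returns the picture (480x640x3 uint8, red, green, blue); there is no depth.
- ctrl.camera_params(name): a dict with "fx", "fy", "cx", "cy" (pixels), "distortion" ([k1, k2, p1, p2, k3] as OpenCV has them; the pictures are not rectified), "R" (3x3) and "t" (3): a world point X has camera coordinates R X + t. Camera axes: x right, y down, z forward; pixel columns grow to the right and rows downward; lengths in m; the calibration is good to about 2 mm. A picture is of the moment at which its call begins. camera_params takes no time and is no camera call.
- ctrl.job_done(): hands the job in, once; it reports no verdict.
The state is a dict: "time": time; "joints": joint angles; "qd": joint speeds; "tau": joint torques, N m; "tool_pos": TCP position; "tcp_rot": TCP orientation; "force": force on the tool from outside, world axes, zero at the start; "wrist_torque": the same for the moment, N m; "finger_gap": opening from 0.0 (shut) to 1.0 (fully open).
Only numpy, scipy, OpenCV 4.12 (cv2) and the standard library are available. Lean on these libraries where they do the work, as an engineer would, in place of code of your own. Each camera call takes 0.05 s, during which the arm holds its last target.

TASK

The two halves of a split wooden serving board have fresh glue on their joint: set the bench timer by pressing its square key, then its long bar key, then its round key, one at a time, each right down and let up again. Then pump the clamp's trigger, squeezing and releasing it, until its sprung rubber pad has pushed both halves together against the fixed stop, and keep the trigger squeezed so that the pad stays pressed in about half of its spring travel (never right home, which would crush the joint). The program finishes while still holding the trigger; do not push the sliding jaw or its pad by hand, and leave the glue bottle, pepper mill, egg cup and little bowl where they stand.

Things in the scene. Friction and masses are not known exactly. Their poses are not given: they have to be found in the camera images.
- clamp: Bar clamp on a fixed beech board 292x110x14 mm. Origin on the bench, straight under the trigger's axle. x = closing direction (trigger to stop), z up. Along x at z 120 mm: black trigger paddle, then fixed grey handle (x 16.5 to 28.5, 34 wide in y, z 96 to 146 mm). Below z 70 mm: toothed bar (out to x -80 behind), jaw plate from x 40, pad, board halves, stop face at x 200 mm.
- trigger (a joint): Rad: 0 released (leans 0.12 back), 0.24 squeezed to the handle (0.12 forward). Axle at clamp x 0, z 40 mm. Sprung back (2 to 3.5 N at the paddle). Squeezing drives the jaw 45 mm per rad by a one-way pawl on 4 mm teeth (up to 4 mm lost before it bites); on the return the jaw stays. With the pad half in the paddle needs about 13 N. A whole squeeze on tight boards would crush.
- paddle: Black trigger paddle, 10 mm thick, 34 wide, 52 high. Origin: centre of its back face (away from the handle), 80 mm above the axle; x axis towards the handle, z along the paddle. At rest at about clamp x -15, z 119 mm; squeezed at x +5. Handle and paddle span 43 mm at rest, 24 mm squeezed; free space of 25 mm or more for a finger beyond each, from above.
- jaw (a joint): Slide of the jaw along clamp x, m, grows as it closes; starts at 0 to 0.015. Only 4 N of friction holds it when the trigger is let go (no lock): a greater pad force pushes it back, so the clamp grips only while the trigger is held.
- pad (a joint): How far the rubber pad is pressed back on its spring towards the jaw plate, m: 0 = free, 0.0105 = right home. 2.5 N per mm.
- pad_plate: Rubber pad 8 mm thick, 62 wide, z 18 to 62 mm. Origin on its face that meets the board, z 34 mm, at clamp x = 70 mm + jaw - pad; axes as the clamp's. 12 mm of gap to the jaw plate behind it when free.
- jaw_bar: The sliding toothed bar (16 x 12 mm, top z 70 mm) with the steel jaw plate (10 x 56 x 52 mm). Origin at the clamp's origin shifted along clamp x by joint jaw.
- anvil: Fixed steel stop at the clamp's end, 14 mm thick, 84 mm wide, 52 mm high. Origin at the foot of its face at clamp x 200 mm, z 14 mm; axes as the clamp's.
- half_near: Half of the serving board nearer the pad, loose, plain beech, 45 mm along the clamp's x, 90 mm across, 22 mm high. Origin at the centre of its underside, which lies on the clamp's board.
- half_far: The same, nearer the fixed stop. The halves must end face to face: together 90 mm.
- timer: White bench timer, fixed, 90 x 170 x 20 mm, origin at the centre of its underside, long side along its y axis. The keys stand in one row along its y, 18 mm in front (-x) of its middle, 50 mm apart, in any order.
- square_key_top (a point): Centre of the top of the timer's square key (24 x 24 mm), 32 mm above the bench when up. Grey, stands 10 mm above its surround.
- bar_key_top (a point): Centre of the top of the timer's long narrow bar key (34 mm along the timer's x, 12 mm across), 32 mm above the bench when up. Grey, stands 10 mm above its surround.
- round_key_top (a point): Centre of the top of the timer's round key (28 mm diameter), 32 mm above the bench when up. Grey, stands 10 mm above its surround.
- square_key (a joint): Travel of that key, m: 0 up, 0.006 right down. Springs back; 1.2 N to start, 4 N at the bottom.
- bar_key (a joint): Travel of that key, m: 0 up, 0.006 right down. Springs back; 1.2 N to start, 4 N at the bottom.
- round_key (a joint): Travel of that key, m: 0 up, 0.006 right down. Springs back; 1.2 N to start, 4 N at the bottom.
- glue_bottle: Bystander: glue bottle 48 mm across, 130 mm high, origin under its centre.
- pepper_mill: Bystander: wooden pepper mill 52 mm across, 135 mm high, origin under its centre.
- egg_cup: Bystander: white egg cup 48 mm across, 50 mm high, origin under its centre.
- pinch_bowl: Bystander: small bowl 80 mm across, 35 mm high, origin under its centre.
Things that resemble listed ones, but are neither listed nor needed, are in the scene too. Leave any green or orange look-alike of the half_far alone.

How it is judged:
On the way, in this order (a step that is already met when the one before it is completed fails the run):
1. the square key is pressed down alone (value of joint square_key above 0.004 m and value of joint each of bar_key, round_key below 0.002 m), for 0.05 s.
2. then the bar key is pressed down alone (value of joint bar_key above 0.004 m and value of joint each of square_key, round_key below 0.002 m), for 0.05 s.
3. then the round key is pressed down alone, the boards not yet clamped (value of joint round_key above 0.004 m and value of joint each of square_key, bar_key below 0.002 m and value of joint pad below 0.001 m), for 0.05 s.
4. then, with all keys up, the pad bears on the board (value of joint each of square_key, bar_key, round_key below 0.002 m and value of joint pad above 0.002 m), for 0.1 s.
At the end, for the whole second after the job is handed in: The fingers still hold the trigger squeezed (over 2 N on it, angle over 0.03 rad); the pad is pressed in by 3 to 7.5 mm of its 10.5 mm; pad, both halves and the fixed stop bear on one another with over 5 N, the halves' long edges parallel within 0.06 rad; all at rest, keys up (value of joint pad between 0.003 and 0.0075 m and contact force between pad_plate and half_near above 5 N and contact force between half_near and half_far above 5 N and contact force between half_far and anvil above 5 N and contact force between the fingers and paddle above 2 N and value of joint trigger above 0.03 rad and angle between the y axis of half_near and the y axis of half_far, either way round below 0.06 rad and linear speed of half_near below 0.01 m/s and velocity of joint jaw between -0.005 and 0.005 m/s and value of joint each of square_key, bar_key, round_key below 0.002 m); the arm keeps its last pose, push and grip.
It fails at once if the pad is driven almost home (over 9 mm in, or over 32 N): the joint is crushed (value of joint pad above 0.009 m or contact force between pad_plate and half_near above 32 N).
It fails at once if two timer keys are down at once (value of joint each of square_key, bar_key above 0.003 m or value of joint each of square_key, round_key above 0.003 m or value of joint each of bar_key, round_key above 0.003 m).
It fails at once if the robot pushes the sliding jaw or pad directly (contact force between any of the arm, the fingers and jaw_bar above 3 N or contact force between any of the arm, the fingers and pad_plate above 3 N).
It fails at once if a bystander is moved by more than 20 mm (distance of any of glue_bottle, pepper_mill, egg_cup, pinch_bowl from where it was at the start of the episode above 0.02 m).
It also fails if it takes over 72 s, if anything falls off the work surface, if the arm or the gripper's body presses on something with over 40 N, if the wrist force passes 120 N, or if a joint passes its speed limit or range.

## Working session

There is one attempt and no reset: what is moved stays moved. The work goes in short steps, Python scripts to look and compute and a shell command to move; the robot and the scene stay as the last step left them, time stands still between calls to the robot, and variables do not carry over. Pictures are saved under pics/ and viewed, and the job is handed in when it is done.

```bash
mkdir -p pics; ls
python3 - <<'E'
from station import ctrl
import cv2
s=ctrl.get_state(); print(s)
for n in("scene","top"):
    cv2.imwrite(f"pics/{n}0.png",ctrl.camera(n)[:,:,::-1]); print(n,ctrl.camera_params(n))
E
```

```text
pics
{'time': 0.0, 'joints': array([ 1.12479580e+00,  3.26950209e-01, -1.93611085e-01,  1.05198896e+00,
       -1.63684481e-05,  1.43658749e+00]), 'qd': array([ 0.00127516, -0.00073237,  0.00137818, -0.00055178, -0.00099384,
        0.00128806]), 'tau': array([-1.30585620e-03, -4.43402445e+01,  2.62441313e+01,  1.55927410e-02,
       -6.55600093e-05,  1.47965198e-05]), 'tool_pos': array([0.16851459, 0.52305785, 0.30308795]), 'tcp_rot': array([-2.43015563e-04,  1.55265075e-01,  9.87872455e-01, -8.42660318e-04]), 'force': array([-0.04366894, -0.66942398,  0.29142552]), 'wrist_torque': array([0.00930004, 0.02520029, 0.02283825]), 'finger_gap': 0.9996623923747641}
scene {'fx': 525.6281173947337, 'fy': 525.6281173947337, 'cx': 323.4022010706282, 'cy': 232.56317939393736, 'distortion': array([-0.11803533,  0.        ,  0.        ,  0.        ,  0.        ]), 'R': array([[-0.59473695,  0.80391326, -0.00338068],
       [ 0.54243609,  0.39818471, -0.73973781],
       [-0.5933389 , -0.44178321, -0.67288673]]), 't': array([ 0.29213778, -0.21691553,  1.52639492])}
top {'fx': 463.6733049627146, 'fy': 463.6733049627146, 'cx': 318.4529601995769, 'cy': 232.17319557957074, 'distortion': array([-0.05102671,  0.        ,  0.        ,  0.        ,  0.        ]), 'R': array([[-0.02566123, -0.99949505, -0.01873865],
       [-0.99051194,  0.02795323, -0.13455374],
       [ 0.1350096 ,  0.01510804, -0.9907291 ]]), 't': array([0.02410331, 0.5412684 , 0.90984622])}
```

View pics/scene0.png

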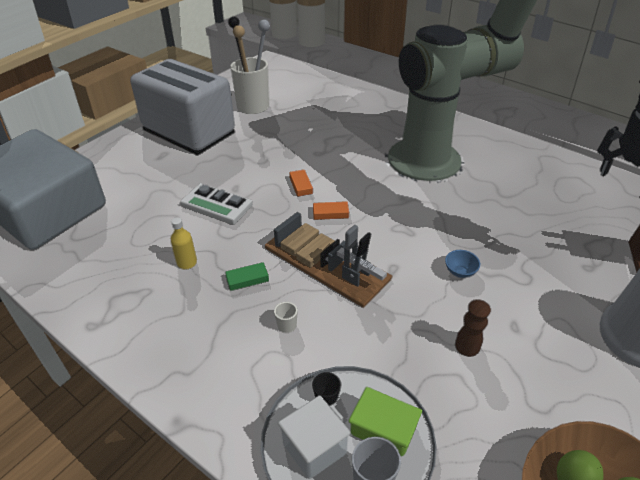

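View pics/top0.png

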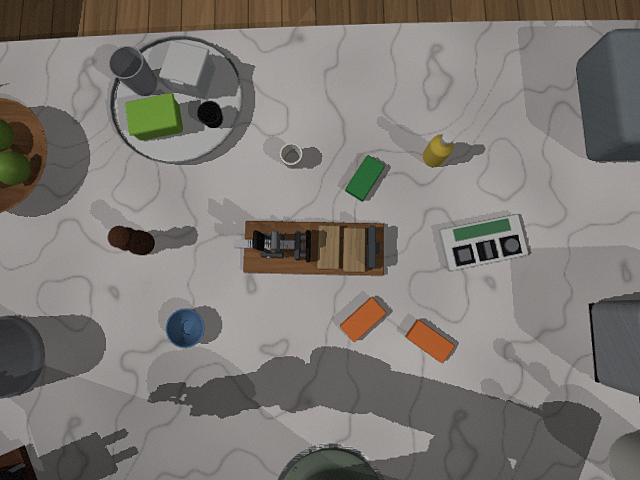

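The top view shows the clamp at about (313,248), with the paddle end at (262,243) and the stop at (373,248). The timer is at (485,243), with keys at (463,255), (487,250) and (511,244). I'll zoom in on both.

Run:
```python
import cv2,numpy as np
t=cv2.imread("pics/top0.png");s=cv2.imread("pics/scene0.png")
a=cv2.resize(t[205:285,230:400],(800,376),interpolation=cv2.INTER_CUBIC)
b=cv2.resize(t[205:280,435:535],(800,600),interpolation=cv2.INTER_CUBIC)
c=cv2.resize(s[210:310,260:400],(800,571),interpolation=cv2.INTER_CUBIC)
for n,i in zip("abc",(a,b,c)):cv2.imwrite(f"pics/z_{n}.png",i)
```

```text
(no output)
```

View pics/z_a.png

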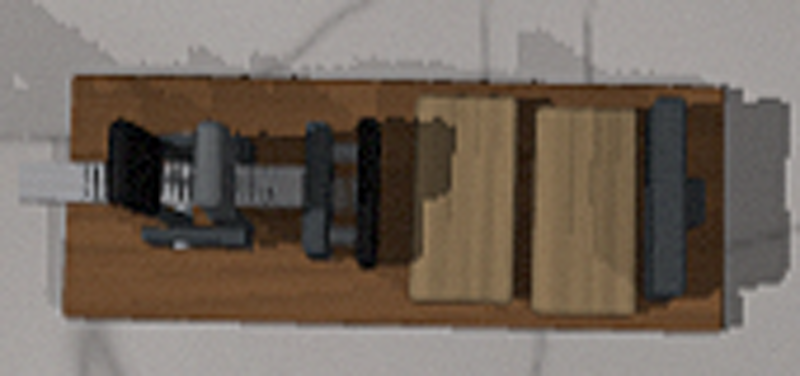

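View pics/z_b.png

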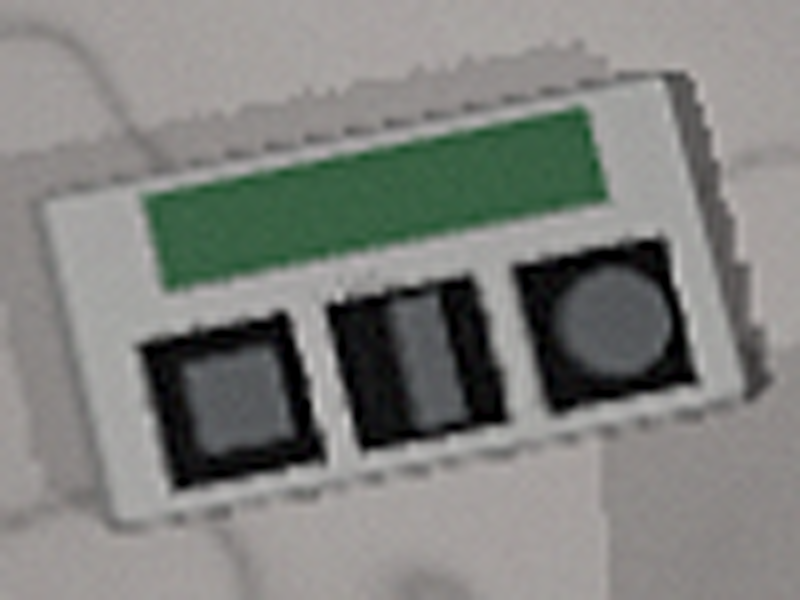

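View pics/z_c.png

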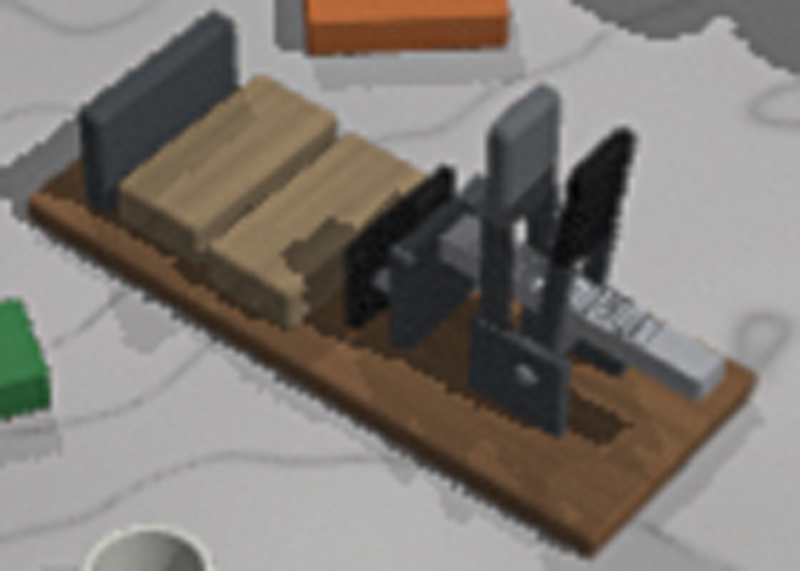

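The keys are clear from left to right: square at about (464.2,254.6), bar at (488.5,249.4) and round at (511.2,244.6). The scene view shows the grey handle, the black paddle, and the gap between the two halves. Next I'll cast rays.

```bash
cat > h.py <<'E'
import numpy as np,cv2
from station import ctrl
def ray(n,uv,z):
    p=ctrl.camera_params(n);K=np.array([[p['fx'],0,p['cx']],[0,p['fy'],p['cy']],[0,0,1.]])
    q=cv2.undistortPoints(np.array([[uv]],float),K,p['distortion'])[0,0]
    R=p['R'];c=-R.T@p['t'];d=R.T@np.array([q[0],q[1],1]);return c+d*(z-c[2])/d[2]
def proj(n,X):
    p=ctrl.camera_params(n);K=np.array([[p['fx'],0,p['cx']],[0,p['fy'],p['cy']],[0,0,1.]])
    return cv2.projectPoints(np.array(X,float).reshape(-1,1,3),cv2.Rodrigues(p['R'])[0],p['t'],K,p['distortion'])[0].reshape(-1,2)
E
python3 - <<'E'
from h import *
t=cv2.imread("pics/top0.png")
f=lambda x,y:((x+.5)/(800/170)-.5+230,(y+.5)/4.7-.5+205)
for n,u in dict(sq=(464.2,254.6),bar=(488.5,249.4),rnd=(511.2,244.6)).items(): print(n,ray('top',u,.032).round(4))
C=[ray('top',f(*q),.014) for q in((72,76),(63,316),(728,86),(724,330))]
C=np.array(C);print(C.round(4),np.linalg.norm(C[0]-C[2]),np.linalg.norm(C[0]-C[1]))
d=(C[2]+C[3]-C[0]-C[1])/2;print('len',np.linalg.norm(d),'yaw',np.arctan2(d[1],d[0]))
S=np.array([ray('top',f(*q),.066) for q in((652,98),(645,298))]);print('stop',S.round(4))
# handle top at z146: corners
H=np.array([ray('top',f(*q),.146) for q in((198,125),(225,122),(230,205),(203,205))]);print('handle',H.round(4),H.mean(0))
E
```

```text
sq [ 0.4879 -0.2861  0.032 ]
bar [ 0.4971 -0.3367  0.032 ]
rnd [ 0.5056 -0.3842  0.032 ]
[[ 0.5734  0.1642  0.014 ]
 [ 0.4661  0.1687  0.014 ]
 [ 0.5605 -0.1285  0.014 ]
 [ 0.4523 -0.1219  0.014 ]] 0.29296479259852654 0.10739949849616874
len 0.2919648142866715 yaw -1.6166342763618855
stop [[ 0.5484 -0.0896  0.066 ]
 [ 0.4644 -0.0834  0.066 ]]
handle [[0.531  0.0924 0.146 ]
 [0.5319 0.082  0.146 ]
 [0.4997 0.0805 0.146 ]
 [0.5    0.0909 0.146 ]] [0.51565743 0.08642988 0.146     ]
```

```bash
cat > ov.py <<'E'
from h import *
import sys
def ov(n,img,o,yaw,th,out,crop,jaw=0.0):
    c,s=np.cos(yaw),np.sin(yaw)
    W=lambda p:np.array([o[0]+c*p[0]-s*p[1],o[1]+s*p[0]+c*p[1],p[2]])
    x0,y0,x1,y1=crop;k=min(800/(x1-x0),600/(y1-y0))
    im=cv2.resize(img[y0:y1,x0:x1],None,fx=k,fy=k,interpolation=cv2.INTER_CUBIC)
    def box(P,col):
        q=proj(n,[W(p) for p in P]);q=((q-[x0,y0]+.5)*k-.5).astype(int)
        for i in range(8):
            for j in range(i):
                if bin(i^j).count('1')==1: cv2.line(im,tuple(map(int,q[i])),tuple(map(int,q[j])),col,1)
    B=lambda xs,ys,zs:[(xs[i&1],ys[i>>1&1],zs[i>>2]) for i in range(8)]
    box(B((.0165,.0285),(-.017,.017),(.096,.146)),(0,255,0))
    box(B((.200,.214),(-.042,.042),(.014,.066)),(0,255,255))
    a=th-.12
    P=[]
    for (x,y,z) in B((0,.010),(-.017,.017),(.054,.106)):   # origin back face centre 80 above axle
        x-=.005
        P.append((x*np.cos(a)+z*np.sin(a),y,.04-x*np.sin(a)+z*np.cos(a)))
    box(P,(255,0,255))
    cv2.imwrite(out,im)
E
python3 - <<'E'
from ov import *
o=(.5156,.1133);y=-1.62
ov('top',cv2.imread('pics/top0.png'),o,y,0,'pics/ov_t.png',(230,205,400,285))
ov('scene',cv2.imread('pics/scene0.png'),o,y,0,'pics/ov_s.png',(260,210,400,310))
E
```

```text
(no output)
```

View pics/ov_t.png

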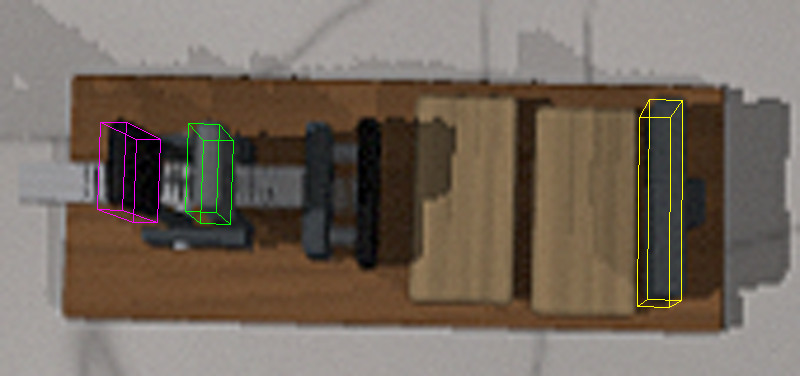

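View pics/ov_s.png

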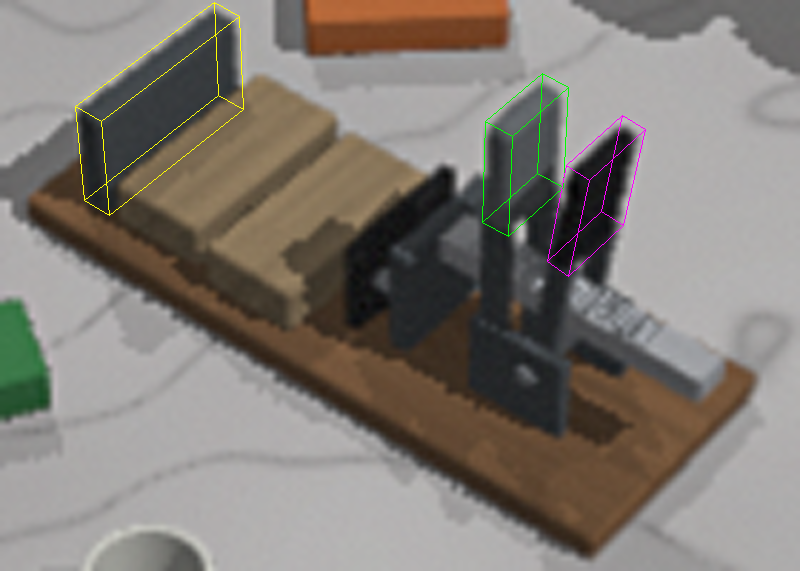

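Calibration offsets are around 2 mm, so I'll fit the clamp pose over both views. I'll also work out the first transfer to above the square key, with the tool turned so that its −x axis is the clamp's closing direction.

```bash
cat >> h.py <<'E'
from scipy.spatial.transform import Rotation as Ro
def rot():
    q=ctrl.get_state()['tcp_rot'];return Ro.from_quat([q[1],q[2],q[3],q[0]])
def d(target):  # shift in tool axes, mm, from measured pose
    s=ctrl.get_state();return (rot().inv().apply(np.array(target)-s['tool_pos'])*1000).round(1)
def turn(xang): # rotvec units 5deg so that tool z down and tool x at world angle xang
    c,s=np.cos(xang),np.sin(xang);M=np.array([[c,s,0],[s,-c,0],[0,0,-1.]])
    return np.degrees((rot().inv()*Ro.from_matrix(M)).as_rotvec())/5
E
python3 - <<'E'
from h import *
from scipy.optimize import least_squares
ft=lambda x,y:((x+.5)/(800/170)-.5+230,(y+.5)/4.7-.5+205)
fs=lambda x,y:((x+.5)/(800/140)-.5+260,(y+.5)/5.71-.5+210)
T=[('top',ft(652,98),(.2,.042,.066)),('top',ft(645,298),(.2,-.042,.066)),('top',ft(687,98),(.214,.042,.066)),('top',ft(683,298),(.214,-.042,.066)),
('top',ft(197,123),(.0165,.017,.146)),('top',ft(199,206),(.0165,-.017,.146)),
('scene',fs(216,12),(.214,-.042,.066)),('scene',fs(82,112),(.214,.042,.066)),('scene',fs(88,206),(.214,.042,.014)),('scene',fs(98,122),(.2,.042,.066)),
('scene',fs(508,132),(.0165,.017,.146)),('scene',fs(486,126),(.0285,.017,.146)),('scene',fs(485,212),(.0285,.017,.096)),('scene',fs(558,92),(.0165,-.017,.146))]
def r(p,which=('top','scene')):
    c,s=np.cos(p[2]),np.sin(p[2]);o=[]
    for n,uv,q in T:
        if n in which:o.append(proj(n,[[p[0]+c*q[0]-s*q[1],p[1]+s*q[0]+c*q[1],q[2]]])[0]-uv)
    return np.ravel(o)
for w in(('top',),('scene',),('top','scene')):
    g=least_squares(r,[.5156,.1133,-1.62],args=(w,));print(w,g.x.round(4),g.fun.reshape(-1,2).round(1).tolist())
print(turn(np.radians(87.2)),d([.4879,-.2861,.2]))
E
```

```text
('top',) [ 0.5169  0.1113 -1.6234] [[0.5, 0.0], [1.5, -0.1], [0.2, 0.2], [0.5, 0.1], [-0.6, -0.7], [-1.8, 0.4]]
('scene',) [ 0.5162  0.1136 -1.6186] [[-0.4, -1.4], [-1.2, -0.7], [-0.8, -0.7], [0.4, 0.2], [0.7, 1.0], [-0.2, -0.5], [-0.5, 2.0], [1.8, -0.6]]
('top', 'scene') [ 0.5162  0.1123 -1.6202] [[-0.1, 0.0], [1.0, -0.0], [-0.4, 0.2], [0.1, 0.1], [-1.2, -0.3], [-2.4, 0.8], [-0.8, -1.7], [-1.6, -1.0], [-1.1, -1.0], [0.1, -0.1], [0.1, 0.7], [-0.7, -0.7], [-1.0, 1.8], [1.3, -0.9]]
[-1.67224477e-02  9.28582640e-03  1.49871401e+01] [-552.2 -672.1  104.1]
```

```bash
python3 -m jog '[{"delta_pos":[-552,-672,40],"rot":[0,0,15],"grip":-1},{"delta_pos":[-552,-672,40],"rot":[0,0,15],"grip":-1},{"delta_pos":[-552,-672,40],"rot":[0,0,15],"grip":-1},{"delta_pos":[-552,-672,40],"rot":[0,0,15],"grip":-1},{"delta_pos":[-552,-672,40],"rot":[0,0,15],"grip":-1},{"delta_pos":[-552,-672,40],"rot":[0,0,15],"grip":-1},{"delta_pos":[-552,-672,40],"rot":[0,0,15],"grip":-1},{"delta_pos":[-552,-672,40],"rot":[0,0,15],"grip":-1},{"delta_pos":[-552,-672,40],"rot":[0,0,15],"grip":-1},{"delta_pos":[-552,-672,40],"rot":[0,0,15],"grip":-1},{"delta_pos":[-552,-672,40],"rot":[0,0,15],"grip":-1},{"delta_pos":[-552,-672,40],"rot":[0,0,15],"grip":-1},{"delta_pos":[-552,-672,40],"rot":[0,0,15],"grip":-1},{"delta_pos":[-552,-672,40],"rot":[0,0,15],"grip":-1},{"delta_pos":[-552,-672,40],"rot":[0,0,15],"grip":-1},{"delta_pos":[-552,-672,40],"rot":[0,0,15],"grip":-1},{"delta_pos":[-552,-672,40],"rot":[0,0,15],"grip":-1},{"delta_pos":[-552,-672,40],"rot":[0,0,15],"grip":-1},{"delta_pos":[-552,-672,40],"rot":[0,0,15],"grip":-1},{"delta_pos":[-552,-672,40],"rot":[0,0,15],"grip":-1}]'
python3 - <<'E'
from h import *
print(d([.4879,-.2861,.115]),turn(np.radians(87.2)),ctrl.get_state()['joints'].round(2))
E
```

```text
time: 1.77
tool_pos: [0.4743, -0.2529, 0.265]
tcp_rot: [-0.0, 0.725, 0.689, -0.0]
force: [0.5, 0.5, 0.5]
finger_gap: -0.001
[-32.6  15.3 150. ] [-0.00671104 -0.0058782  -0.02072245] [-0.63  0.33 -0.29  0.95  0.    0.99]
```

```bash
python3 -m jog '[{"delta_pos":[-33,15,30],"rot":[0,0,0],"grip":-1},{"delta_pos":[-33,15,70],"rot":[0,0,0],"grip":-1},{"delta_pos":[-33,15,110],"rot":[0,0,0],"grip":-1},{"delta_pos":[-33,15,140],"rot":[0,0,0],"grip":-1},{"delta_pos":[-33,15,140],"rot":[0,0,0],"grip":-1},{"delta_pos":[-33,15,140],"rot":[0,0,0],"grip":-1}]'
python3 - <<'E'
from h import *
t=ctrl.camera('top');s=ctrl.camera('scene')
a=cv2.resize(t[195:295,425:545],(480,400));b=cv2.resize(s[150:250,160:280],(480,400))[:,:320]
cv2.imwrite('pics/k1.png',np.hstack([a,b])[:,:,::-1])
print(d([.4879,-.2861,.099]),turn(np.radians(87.2)))
E
```

```text
time: 2.27
tool_pos: [0.4863, -0.2836, 0.1241]
tcp_rot: [-0.002, 0.725, 0.689, -0.0]
force: [0.2, 1.0, -0.0]
finger_gap: -0.004
[-0.9 -0.8 28.5] [ 0.02361968  0.01689403 -0.01022242]
```

View pics/k1.png

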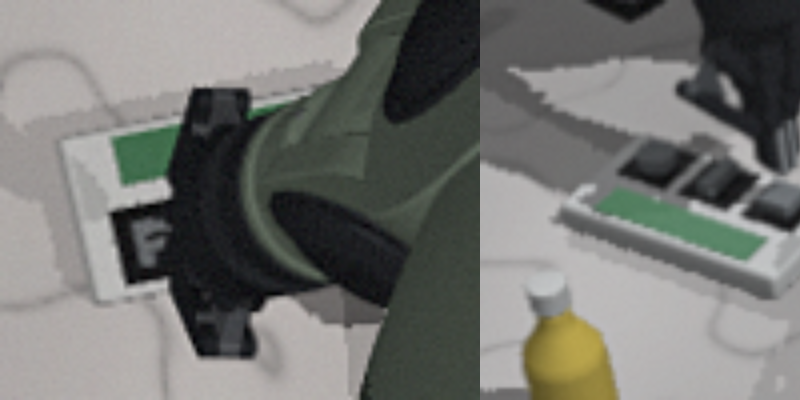

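The fingertips are just above the square key, which is the right-hand one in the scene view at about (775,190). Pressing it now.

```bash
python3 -m jog '[{"delta_pos":[-1,-1,15],"rot":[0,0,0],"grip":-1},{"delta_pos":[-1,-1,24],"rot":[0,0,0],"grip":-1},{"delta_pos":[-1,-1,28],"rot":[0,0,0],"grip":-1},{"delta_pos":[-1,-1,28],"rot":[0,0,0],"grip":-1},{"delta_pos":[-1,-1,28],"rot":[0,0,0],"grip":-1}]'
python3 - <<'E'
from h import *
print(d([.4879,-.2861,.099]))
E
```

```text
time: 2.78
tool_pos: [0.4878, -0.2863, 0.0992]
tcp_rot: [0.002, 0.724, 0.689, 0.0]
force: [1.5, -1.5, 3.8]
finger_gap: -0.002
[0.2 0.1 0.2]
```

```bash
python3 -m jog '[{"delta_pos":[0,0,1],"rot":[0,0,0],"grip":-1},{"delta_pos":[0,0,1],"rot":[0,0,0],"grip":-1},{"delta_pos":[0,0,-15],"rot":[0,0,0],"grip":-1},{"delta_pos":[0,0,-25],"rot":[0,0,0],"grip":-1},{"delta_pos":[-25,6,-25],"rot":[0,0,0],"grip":-1},{"delta_pos":[-49,12,-20],"rot":[0,0,0],"grip":-1},{"delta_pos":[-49,12,-18],"rot":[0,0,0],"grip":-1},{"delta_pos":[-49,12,-18],"rot":[0,0,0],"grip":-1}]'
python3 - <<'E'
from h import *
print(d([.4970,-.3360,.0985]),turn(np.radians(87.2)))
E
```

```text
time: 3.45
tool_pos: [0.4957, -0.3356, 0.1152]
tcp_rot: [-0.0, 0.725, 0.689, 0.0]
force: [-0.4, -1.0, -0.3]
finger_gap: 0.006
[-0.3  1.3 16.7] [-0.00652411 -0.00711957 -0.02992947]
```

```bash
python3 -m jog '[{"delta_pos":[0,1,10],"rot":[0,0,0],"grip":-1},{"delta_pos":[0,1,16],"rot":[0,0,0],"grip":-1},{"delta_pos":[0,1,18],"rot":[0,0,0],"grip":-1},{"delta_pos":[0,1,18],"rot":[0,0,0],"grip":-1},{"delta_pos":[0,1,18],"rot":[0,0,0],"grip":-1}]'
```

```text
time: 3.87
tool_pos: [0.4972, -0.3344, 0.0985]
tcp_rot: [0.0, 0.724, 0.69, -0.0]
force: [-1.8, 1.1, 10.3]
finger_gap: 0.004
```

```bash
python3 -m jog '[{"delta_pos":[0,0,-15],"rot":[0,0,0],"grip":-1},{"delta_pos":[0,0,-25],"rot":[0,0,0],"grip":-1},{"delta_pos":[-25,5,-25],"rot":[0,0,0],"grip":-1},{"delta_pos":[-49,11,-20],"rot":[0,0,0],"grip":-1},{"delta_pos":[-49,11,-18],"rot":[0,0,0],"grip":-1},{"delta_pos":[-49,11,-18],"rot":[0,0,0],"grip":-1}]'
python3 - <<'E'
from h import *
print(d([.5056,-.3845,.0985]),turn(np.radians(87.2)))
E
```

```text
time: 4.37
tool_pos: [0.5053, -0.3846, 0.1147]
tcp_rot: [-0.001, 0.725, 0.689, 0.0]
force: [-0.6, 0.5, 0.2]
finger_gap: 0.001
[ 0.1  0.3 16.2] [-0.00869257 -0.01093188 -0.02190749]
```

```bash
python3 -m jog '[{"delta_pos":[0,0,10],"rot":[0,0,0],"grip":-1},{"delta_pos":[0,0,15],"rot":[0,0,0],"grip":-1},{"delta_pos":[0,0,17.5],"rot":[0,0,0],"grip":-1},{"delta_pos":[0,0,17.5],"rot":[0,0,0],"grip":-1},{"delta_pos":[0,0,17.5],"rot":[0,0,0],"grip":-1}]'
python3 - <<'E'
from h import *
o=np.array([.516,.1125]);y=-1.62;x=np.array([np.cos(y),np.sin(y)]);p=o+x*(-.045)
print(p,d([p[0],p[1],.23]),d([p[0],p[1],.182]))
E
```

```text
time: 4.78
tool_pos: [0.5055, -0.3835, 0.0986]
tcp_rot: [-0.0, 0.724, 0.69, -0.0]
force: [-0.3, 2.1, 7.3]
finger_gap: 0.0
[0.51821327 0.15744554] [ 541.   -13.9 -131.2] [541.  -13.9 -83.2]
```

All three keys have been pressed one at a time, with readings of 3.8, 10.3 and 7.3 N at full depth. Now I'll lift and go behind the paddle.

```bash
python3 -m jog '[{"delta_pos":[0,0,-40],"rot":[0,0,0],"grip":-1},{"delta_pos":[0,0,-80],"rot":[0,0,0],"grip":-1},{"delta_pos":[0,0,-120],"rot":[0,0,0],"grip":-1},{"delta_pos":[0,0,-155],"rot":[0,0,0],"grip":-1},{"delta_pos":[541,-14,-160],"rot":[0,0,0],"grip":-1},{"delta_pos":[541,-14,-160],"rot":[0,0,0],"grip":-1},{"delta_pos":[541,-14,-160],"rot":[0,0,0],"grip":-1},{"delta_pos":[541,-14,-160],"rot":[0,0,0],"grip":-1},{"delta_pos":[541,-14,-160],"rot":[0,0,0],"grip":-1},{"delta_pos":[541,-14,-160],"rot":[0,0,0],"grip":-1},{"delta_pos":[541,-14,-160],"rot":[0,0,0],"grip":-1},{"delta_pos":[541,-14,-160],"rot":[0,0,0],"grip":-1},{"delta_pos":[541,-14,-160],"rot":[0,0,0],"grip":-1},{"delta_pos":[541,-14,-160],"rot":[0,0,0],"grip":-1},{"delta_pos":[541,-14,-160],"rot":[0,0,0],"grip":-1},{"delta_pos":[541,-14,-160],"rot":[0,0,0],"grip":-1},{"delta_pos":[541,-14,-160],"rot":[0,0,0],"grip":-1},{"delta_pos":[541,-14,-160],"rot":[0,0,0],"grip":-1},{"delta_pos":[541,-14,-160],"rot":[0,0,0],"grip":-1},{"delta_pos":[541,-14,-160],"rot":[0,0,0],"grip":-1}]'
python3 - <<'E'
from h import *
t=ctrl.camera('top');s=ctrl.camera('scene')
a=cv2.resize(t[195:295,220:420],(480,240));b=cv2.resize(s[130:310,260:440],(480,480))
cv2.imwrite('pics/p1.png',np.vstack([a,b])[:600,:,::-1] if 0 else np.hstack([cv2.copyMakeBorder(a,0,240,0,0,0),b])[:,:960:1,::-1][:, 0:960][:, ::1] if 0 else b[:,:,::-1]);cv2.imwrite('pics/t1.png',t[:,:,::-1])
print(d([.5182,.1574,.182]),turn(np.radians(87.2)))
E
```

```text
time: 6.45
tool_pos: [0.5177, 0.1566, 0.2574]
tcp_rot: [-0.0, 0.724, 0.69, -0.001]
force: [-0.6, -0.8, -0.2]
finger_gap: -0.001
[ 2.1 -0.1 75.7] [-0.01203838  0.00626485 -0.03000926]
```

View pics/p1.png

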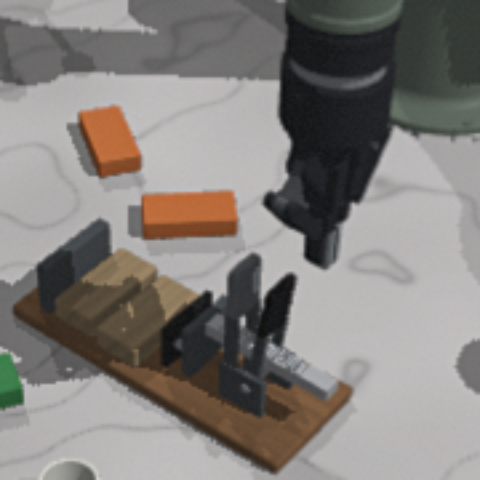

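View pics/t1.png

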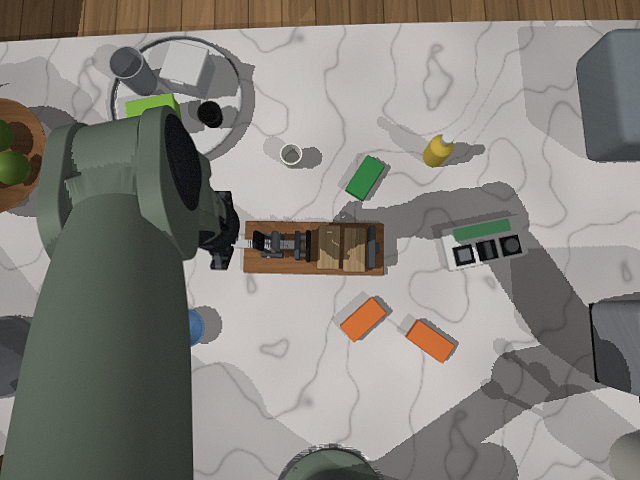

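The fingers are behind the paddle, with the tips at (325,255) in the crop and well clear. I'll lower them and approach.

```bash
python3 -m jog '[{"delta_pos":[1,0,30],"rot":[0,0,0],"grip":-1},{"delta_pos":[1,0,65],"rot":[0,0,0],"grip":-1},{"delta_pos":[1,0,75],"rot":[0,0,0],"grip":-1},{"delta_pos":[1,0,75],"rot":[0,0,0],"grip":-1},{"delta_pos":[-10,0,75],"rot":[0,0,0],"grip":-1},{"delta_pos":[-10,0,75],"rot":[0,0,0],"grip":-1},{"delta_pos":[-10,0,75],"rot":[0,0,0],"grip":-1}]'
cat > st.py <<'E'
from h import *
o=np.array([.516,.1125]);y=-1.62;x=np.array([np.cos(y),np.sin(y)]);n=np.array([-x[1],x[0]])
s=ctrl.get_state();p=s['tool_pos'][:2]-o
print('t',round(s['time'],2),'cx',(p@x*1e3).round(1),'cy',(p@n*1e3).round(1),'z',s['tool_pos'][2].round(4),'Fx',(s['force'][:2]@x).round(2),'Fy',(s['force'][:2]@n).round(2),'Fz',s['force'][2].round(2))
E
python3 st.py
```

```text
time: 7.13
tool_pos: [0.5194, 0.1456, 0.1849]
tcp_rot: [0.001, 0.725, 0.689, 0.001]
force: [0.5, 0.1, -0.1]
finger_gap: 0.0
t 7.13 cx -33.2 cy 1.8 z 0.1849 Fx -0.13 Fy 0.48 Fz -0.06
```

```bash
python3 -m jog '[{"delta_pos":[-5,0,0],"rot":[0,0,0],"grip":-1},{"delta_pos":[-8,0,0],"rot":[0,0,0],"grip":-1},{"delta_pos":[-8,0,0],"rot":[0,0,0],"grip":-1}]'; python3 st.py
```

```text
time: 7.38
tool_pos: [0.5185, 0.1383, 0.1841]
tcp_rot: [0.0, 0.725, 0.689, 0.001]
force: [0.3, 2.9, 0.9]
finger_gap: 0.004
t 7.38 cx -25.9 cy 1.2 z 0.1841 Fx -2.88 Fy 0.11 Fz 0.93
```

Contact at 2.9 N, as expected. First pump: squeeze, read the force, then release. It can't reach tight boards yet.

```bash
python3 -m jog '[{"delta_pos":[-5,0,0],"rot":[0,0,0],"grip":-1},{"delta_pos":[-10,0,0],"rot":[0,0,0],"grip":-1},{"delta_pos":[-14,0,0],"rot":[0,0,0],"grip":-1},{"delta_pos":[-17,0,0],"rot":[0,0,0],"grip":-1},{"delta_pos":[-17,0,0],"rot":[0,0,0],"grip":-1}]'; python3 st.py
python3 - <<'E'
from h import *
s=ctrl.camera('scene');t=ctrl.camera('top')
cv2.imwrite('pics/q1.png',np.vstack([cv2.resize(s[200:310,260:400],(700,550))])[:,:,::-1])
cv2.imwrite('pics/q1t.png',cv2.resize(t[205:285,230:400],(800,376),interpolation=cv2.INTER_CUBIC)[:,:,::-1])
E
```

```text
time: 7.8
tool_pos: [0.5174, 0.1217, 0.1837]
tcp_rot: [-0.0, 0.725, 0.689, 0.001]
force: [0.9, 4.9, 4.9]
finger_gap: 0.0
t 7.8 cx -9.3 cy 1.0 z 0.1837 Fx -4.94 Fy 0.61 Fz 4.88
```

View pics/q1.png

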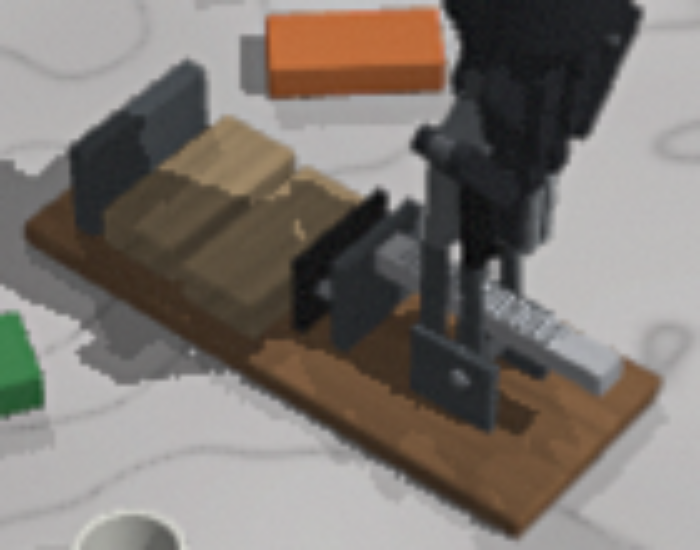

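View pics/q1t.png

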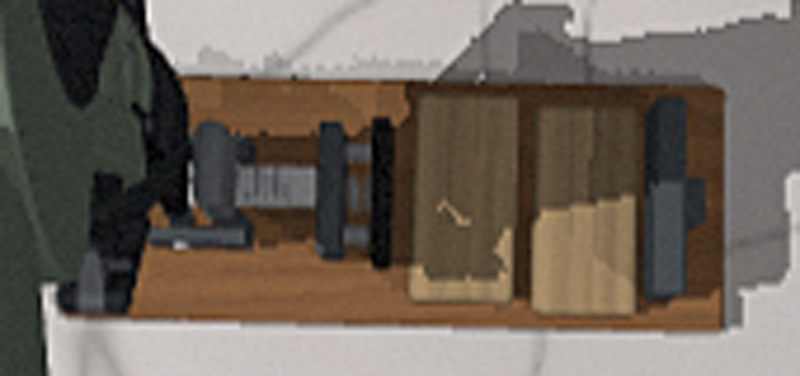

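The top view shows the pad face moved from u=381 to u=393 (zoomed), about 5–6 mm. The pad-half, half-half and half-stop gaps are all still open. I'll release and do the second pump, a little deeper.

```bash
python3 -m jog '[{"delta_pos":[8,0,0],"rot":[0,0,0],"grip":-1},{"delta_pos":[16,0,0],"rot":[0,0,0],"grip":-1},{"delta_pos":[20,0,0],"rot":[0,0,0],"grip":-1},{"delta_pos":[21,0,0],"rot":[0,0,0],"grip":-1},{"delta_pos":[21,0,0],"rot":[0,0,0],"grip":-1},{"delta_pos":[14,0,0],"rot":[0,0,0],"grip":-1},{"delta_pos":[8,0,0],"rot":[0,0,0],"grip":-1},{"delta_pos":[3,0,0],"rot":[0,0,0],"grip":-1},{"delta_pos":[0,0,0],"rot":[0,0,0],"grip":-1},{"delta_pos":[-2,0,0],"rot":[0,0,0],"grip":-1},{"delta_pos":[-2,0,0],"rot":[0,0,0],"grip":-1}]'; python3 st.py
cat > look.py <<'E'
import sys
from h import *
t=ctrl.camera('top')
cv2.imwrite(f'pics/{sys.argv[1]}.png',cv2.resize(t[205:285,230:400],(800,376),interpolation=cv2.INTER_CUBIC)[:,:,::-1])
E
python3 look.py q2
```

```text
time: 8.82
tool_pos: [0.5167, 0.1194, 0.1832]
tcp_rot: [-0.001, 0.725, 0.689, 0.001]
force: [-0.4, 5.5, 1.2]
finger_gap: 0.003
t 8.82 cx -6.9 cy 0.4 z 0.1832 Fx -5.48 Fy -0.63 Fz 1.19
```

View pics/q2.png

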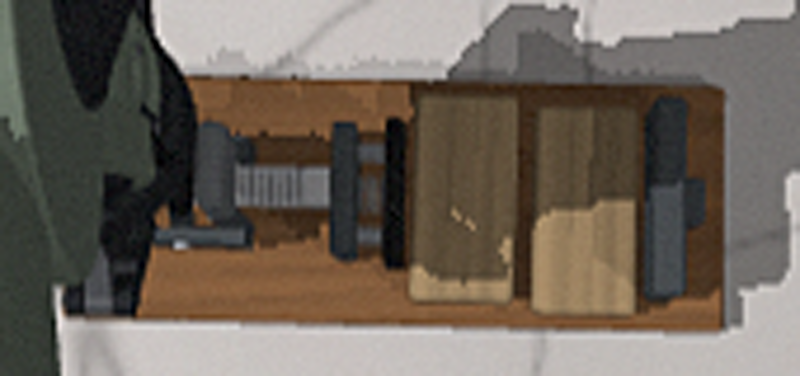

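```bash
cat > meas.py <<'E'
import sys
from h import *
o=np.array([.516,.1125]);y=-1.62;x=np.array([np.cos(y),np.sin(y)])
ft=lambda x,y:((x+.5)/(800/170)-.5+230,(y+.5)/4.7-.5+205)
v=[float(a) for a in sys.argv[1:]]
for nm,u,z in zip(('pad','nearL','nearR','farL','farR','stop'),v,(.062,.036,.036,.036,.036,.066)):
    print(nm,round(float((ray('top',ft(u,200),z)[:2]-o)@x)*1000,1))
E
python3 meas.py 407 411 516 533 637 647
```

```text
pad 98.2
nearL 99.2
nearR 144.6
farL 151.9
farR 196.8
stop 198.6
```

About 12 mm remains before the stack is tight: roughly 1 at the pad, 7 between the halves and 3 at the stop. A third full pump (≤10.8 mm) is still safe.

```bash
python3 -m jog '[{"delta_pos":[8,0,0],"rot":[0,0,0],"grip":-1},{"delta_pos":[16,0,0],"rot":[0,0,0],"grip":-1},{"delta_pos":[22,0,0],"rot":[0,0,0],"grip":-1},{"delta_pos":[23,0,0],"rot":[0,0,0],"grip":-1},{"delta_pos":[23,0,0],"rot":[0,0,0],"grip":-1},{"delta_pos":[16,0,0],"rot":[0,0,0],"grip":-1},{"delta_pos":[10,0,0],"rot":[0,0,0],"grip":-1},{"delta_pos":[5,0,0],"rot":[0,0,0],"grip":-1},{"delta_pos":[2,0,0],"rot":[0,0,0],"grip":-1},{"delta_pos":[0,0,0],"rot":[0,0,0],"grip":-1},{"delta_pos":[0,0,0],"rot":[0,0,0],"grip":-1}]'; python3 st.py
python3 look.py q3
```

```text
time: 9.78
tool_pos: [0.517, 0.1195, 0.1835]
tcp_rot: [-0.001, 0.725, 0.689, 0.001]
force: [-0.5, 5.2, 3.2]
finger_gap: 0.0
t 9.78 cx -7.0 cy 0.7 z 0.1835 Fx -5.13 Fy -0.75 Fz 3.25
```

View pics/q3.png

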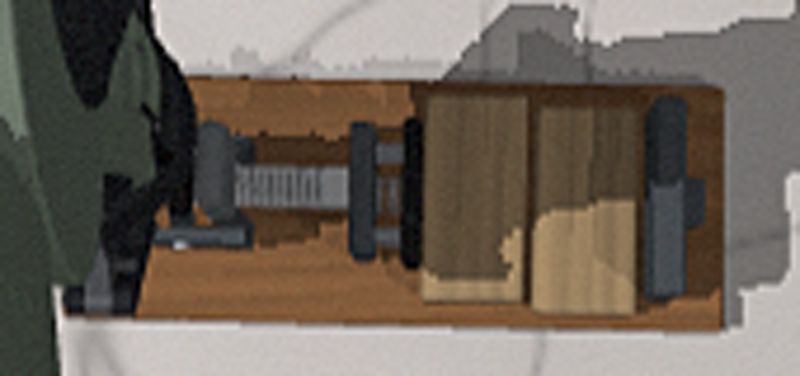

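The pad is now at about 106 mm and pushing the near half. About 1.5 mm remains between the halves and 3 mm at the stop. Fourth pump: release, squeeze partway, then go in small steps while watching the force.

```bash
python3 -m jog '[{"delta_pos":[8,0,0],"rot":[0,0,0],"grip":-1},{"delta_pos":[16,0,0],"rot":[0,0,0],"grip":-1},{"delta_pos":[22,0,0],"rot":[0,0,0],"grip":-1},{"delta_pos":[23,0,0],"rot":[0,0,0],"grip":-1},{"delta_pos":[23,0,0],"rot":[0,0,0],"grip":-1},{"delta_pos":[16,0,0],"rot":[0,0,0],"grip":-1},{"delta_pos":[10,0,0],"rot":[0,0,0],"grip":-1},{"delta_pos":[8,0,0],"rot":[0,0,0],"grip":-1},{"delta_pos":[8,0,0],"rot":[0,0,0],"grip":-1}]'; python3 st.py
python3 -m jog '[{"delta_pos":[-1.5,0,0],"rot":[0,0,0],"grip":-1},{"delta_pos":[-3,0,0],"rot":[0,0,0],"grip":-1},{"delta_pos":[-3,0,0],"rot":[0,0,0],"grip":-1},{"delta_pos":[-3,0,0],"rot":[0,0,0],"grip":-1}]'; python3 st.py; python3 look.py q4
```

```text
time: 10.58
tool_pos: [0.5173, 0.1272, 0.1834]
tcp_rot: [-0.0, 0.725, 0.689, 0.001]
force: [-1.6, 5.0, 2.3]
finger_gap: 0.004
t 10.58 cx -14.7 cy 0.6 z 0.1834 Fx -4.88 Fy -1.87 Fz 2.35
time: 10.92
tool_pos: [0.5172, 0.125, 0.1835]
tcp_rot: [-0.001, 0.725, 0.689, 0.001]
force: [-1.4, 5.1, 3.1]
finger_gap: -0.001
t 10.92 cx -12.6 cy 0.6 z 0.1835 Fx -5.06 Fy -1.61 Fz 3.08
```

View pics/q4.png

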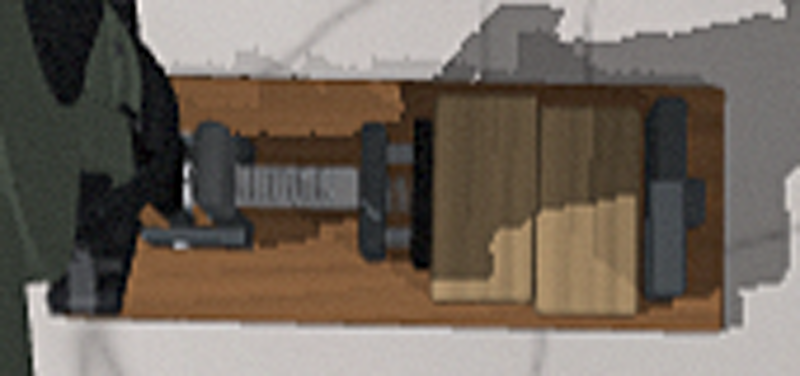

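The halves are meeting (joint at u≈536) and the far half has started to move. Continuing in small steps.

```bash
for i in 1; do python3 -m jog '[{"delta_pos":[-1.5,0,0],"rot":[0,0,0],"grip":-1},{"delta_pos":[-2,0,0],"rot":[0,0,0],"grip":-1},{"delta_pos":[-2,0,0],"rot":[0,0,0],"grip":-1}]'; python3 st.py; done
python3 -m jog '[{"delta_pos":[-1,0,0],"rot":[0,0,0],"grip":-1},{"delta_pos":[-2,0,0],"rot":[0,0,0],"grip":-1},{"delta_pos":[-2,0,0],"rot":[0,0,0],"grip":-1}]'; python3 st.py; python3 look.py q5
```

```text
time: 11.22
tool_pos: [0.5171, 0.1232, 0.1835]
tcp_rot: [-0.001, 0.724, 0.689, 0.001]
force: [-1.6, 6.5, 4.4]
finger_gap: 0.002
t 11.22 cx -10.8 cy 0.6 z 0.1835 Fx -6.42 Fy -1.92 Fz 4.42
time: 11.47
tool_pos: [0.517, 0.1213, 0.1835]
tcp_rot: [-0.001, 0.724, 0.689, 0.001]
force: [-0.1, 6.5, 4.2]
finger_gap: -0.0
t 11.47 cx -8.8 cy 0.6 z 0.1835 Fx -6.46 Fy -0.44 Fz 4.17
```

View pics/q5.png

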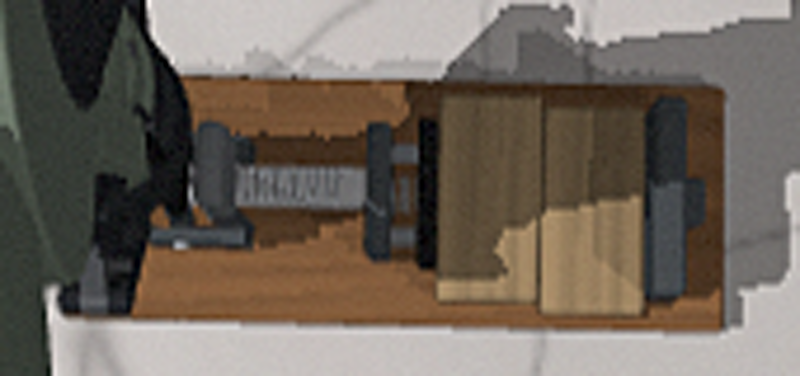

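```bash
python3 -m jog '[{"delta_pos":[-1,0,0],"rot":[0,0,0],"grip":-1},{"delta_pos":[-2,0,0],"rot":[0,0,0],"grip":-1},{"delta_pos":[-2,0,0],"rot":[0,0,0],"grip":-1}]'; python3 st.py;python3 -m jog '[{"delta_pos":[-1,0,0],"rot":[0,0,0],"grip":-1},{"delta_pos":[-1,0,0],"rot":[0,0,0],"grip":-1},{"delta_pos":[-1,0,0],"rot":[0,0,0],"grip":-1}]'; python3 st.py; python3 look.py q6;  python3 meas.py 437 438 541 542 645 647
```

```text
time: 11.77
tool_pos: [0.5169, 0.1193, 0.1834]
tcp_rot: [-0.001, 0.724, 0.689, 0.001]
force: [-0.3, 6.3, 3.4]
finger_gap: 0.0
t 11.77 cx -6.9 cy 0.6 z 0.1834 Fx -6.3 Fy -0.6 Fz 3.35
time: 12.02
tool_pos: [0.5169, 0.1186, 0.1834]
tcp_rot: [-0.001, 0.724, 0.689, 0.001]
force: [-1.4, 7.7, 3.8]
finger_gap: -0.001
t 12.02 cx -6.1 cy 0.6 z 0.1834 Fx -7.67 Fy -1.75 Fz 3.77
pad 110.8
nearL 110.9
nearR 155.4
farL 155.8
farR 200.3
stop 198.6
```

View pics/q6.png

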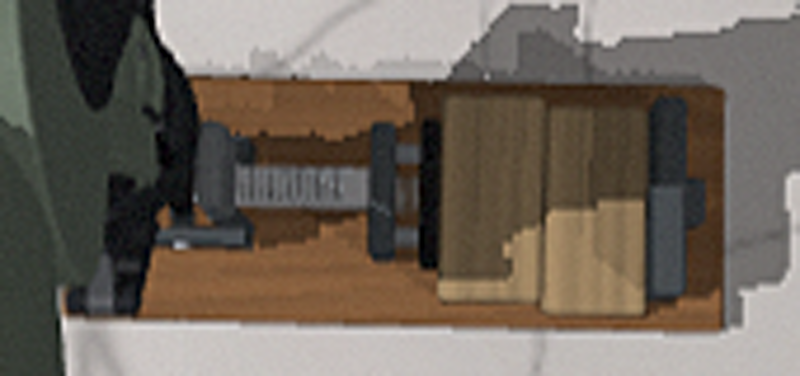

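The stack is now almost tight and the trigger is nearly home. I'll release, which leaves the jaw in place since the pad force is small, then re-squeeze slowly to about 13 N.

```bash
python3 -m jog '[{"delta_pos":[8,0,0],"rot":[0,0,0],"grip":-1},{"delta_pos":[16,0,0],"rot":[0,0,0],"grip":-1},{"delta_pos":[22,0,0],"rot":[0,0,0],"grip":-1},{"delta_pos":[24,0,0],"rot":[0,0,0],"grip":-1},{"delta_pos":[24,0,0],"rot":[0,0,0],"grip":-1},{"delta_pos":[18,0,0],"rot":[0,0,0],"grip":-1},{"delta_pos":[14,0,0],"rot":[0,0,0],"grip":-1},{"delta_pos":[13,0,0],"rot":[0,0,0],"grip":-1},{"delta_pos":[13,0,0],"rot":[0,0,0],"grip":-1}]'; python3 st.py; python3 look.py q7
python3 -m jog '[{"delta_pos":[-1,0,0],"rot":[0,0,0],"grip":-1},{"delta_pos":[-2,0,0],"rot":[0,0,0],"grip":-1},{"delta_pos":[-2,0,0],"rot":[0,0,0],"grip":-1},{"delta_pos":[-2,0,0],"rot":[0,0,0],"grip":-1}]'; python3 st.py
```

```text
time: 12.82
tool_pos: [0.5174, 0.1305, 0.1834]
tcp_rot: [-0.001, 0.725, 0.689, 0.001]
force: [-0.3, 5.4, 2.0]
finger_gap: 0.001
t 12.82 cx -18.1 cy 0.5 z 0.1834 Fx -5.39 Fy -0.55 Fz 2.0
time: 13.2
tool_pos: [0.5174, 0.129, 0.1836]
tcp_rot: [-0.001, 0.725, 0.689, 0.001]
force: [-0.5, 6.2, 3.0]
finger_gap: -0.002
t 13.2 cx -16.5 cy 0.5 z 0.1836 Fx -6.14 Fy -0.85 Fz 3.0
```

View pics/q7.png

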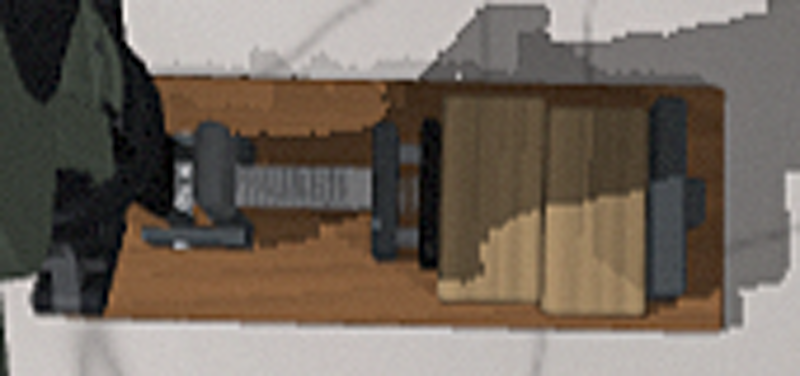

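```bash
python3 -m jog '[{"delta_pos":[-1,0,0],"rot":[0,0,0],"grip":-1},{"delta_pos":[-2,0,0],"rot":[0,0,0],"grip":-1},{"delta_pos":[-2,0,0],"rot":[0,0,0],"grip":-1},{"delta_pos":[-2,0,0],"rot":[0,0,0],"grip":-1}]'; python3 st.py
python3 -m jog '[{"delta_pos":[-1,0,0],"rot":[0,0,0],"grip":-1},{"delta_pos":[-2,0,0],"rot":[0,0,0],"grip":-1},{"delta_pos":[-2,0,0],"rot":[0,0,0],"grip":-1},{"delta_pos":[-2,0,0],"rot":[0,0,0],"grip":-1}]'; python3 st.py;python3 look.py q8
```

```text
time: 13.53
tool_pos: [0.5172, 0.1273, 0.1837]
tcp_rot: [-0.001, 0.725, 0.689, 0.001]
force: [-1.2, 7.5, 5.2]
finger_gap: -0.003
t 13.53 cx -14.8 cy 0.5 z 0.1837 Fx -7.42 Fy -1.54 Fz 5.18
time: 13.87
tool_pos: [0.5172, 0.1261, 0.1838]
tcp_rot: [-0.002, 0.724, 0.689, 0.002]
force: [-1.5, 10.5, 5.7]
finger_gap: 0.0
t 13.87 cx -13.7 cy 0.5 z 0.1838 Fx -10.44 Fy -2.05 Fz 5.72
```

View pics/q8.png

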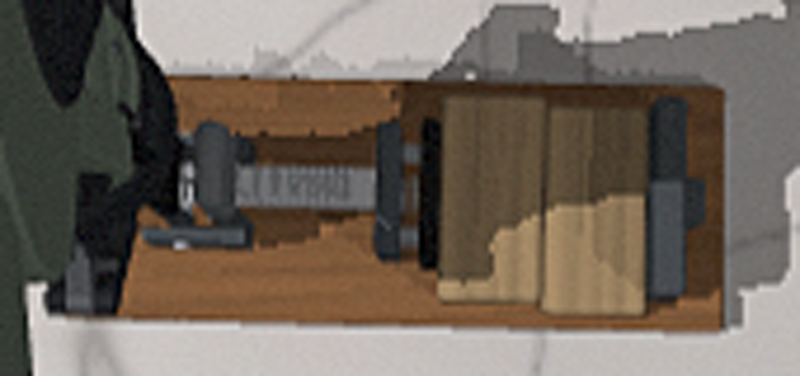

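The force is 10.4 N and the pad is starting to compress. Before going further I'll measure the plate-to-pad gap against the free-pad picture (q2).

```bash
cat > gap.py <<'E'
import sys,cv2,numpy as np
# plate left edge (vs bar/wood) and pad right edge against board: print profiles on rows of zoomed image
for n in sys.argv[1:]:
    im=cv2.imread(f'pics/{n}.png').astype(float)
    # between-rod wood bands
    r=im[:,:,2]
    for band in((135,141),(170,174),(214,222),(248,254)):
        p=r[band[0]:band[1],300:470].mean(0)
        print(n,band,' '.join(f'{v:.0f}' for v in p[::3][:50]))
E
python3 gap.py q2 q3 q7 q8
```

```text
q2 (135, 141) 71 70 71 68 61 64 70 67 99 121 86 51 39 40 44 43 44 41 33 34 45 62 68 61 60 63 67 62 42 17 9 13 14 11 11 27 52 69 64 69 94 100 96 96 95 93 91 89 88 86
q2 (170, 174) 81 101 114 119 116 118 120 116 126 118 61 27 32 37 42 43 46 46 40 34 39 62 72 65 65 65 64 61 42 14 10 19 17 8 9 39 60 58 62 78 98 103 98 96 92 90 92 93 90 82
q2 (214, 222) 55 58 58 57 56 55 56 57 64 60 33 28 45 44 42 44 47 42 28 37 55 60 61 59 58 61 63 50 30 18 10 9 10 10 19 51 66 57 72 92 100 104 101 97 93 90 88 86 85 78
q2 (248, 254) 130 126 125 126 128 128 125 119 128 120 62 28 35 36 39 41 36 30 29 48 68 63 59 59 60 63 64 41 16 10 11 17 19 18 22 52 69 65 83 100 102 101 97 96 94 92 87 84 86 90
q3 (135, 141) 70 70 71 67 60 65 69 62 89 120 117 118 116 82 62 73 60 43 38 39 44 44 46 46 36 36 48 60 68 66 65 66 72 70 54 19 2 12 13 12 13 42 79 98 103 97 98 96 92 90
q3 (170, 174) 81 94 101 110 116 94 79 94 109 117 116 114 115 115 122 128 77 30 35 39 43 44 46 44 34 33 44 59 69 67 62 58 65 51 28 20 18 18 16 14 14 46 84 98 101 96 98 96 92 92
q3 (214, 222) 59 56 58 59 55 55 55 53 54 55 52 52 54 52 66 85 49 19 38 44 42
[... 974 characters left out ...]
(135, 141) 70 72 70 64 57 63 71 68 67 67 67 68 70 68 68 72 66 60 59 59 61 63 67 69 71 58 38 38 43 41 42 44 43 42 44 59 69 68 73 66 48 18 0 8 15 18 12 38 82 103
q8 (170, 174) 104 111 101 100 113 102 96 112 103 92 110 102 80 99 103 83 100 116 108 107 109 108 107 108 122 89 28 28 45 44 44 45 48 41 34 52 62 56 60 51 27 15 13 10 10 14 20 50 86 102
q8 (214, 222) 70 72 74 76 76 73 67 62 57 54 52 53 54 50 57 74 78 76 75 90 107 108 108 104 94 75 59 53 50 46 44 42 39 38 42 54 62 60 67 56 25 16 18 10 7 16 35 68 96 102
q8 (248, 254) 127 126 127 127 127 130 130 126 126 127 126 126 129 128 127 126 125 126 129 131 127 117 116 117 101 66 34 31 39 40 42 40 32 39 56 62 64 64 73 54 8 0 11 10 8 15 40 76 102 106
```

The gap shrank by about 4 mm from the free-pad picture, and the rise in force suggests 3.5–4.5 mm, so the pad is in range. I'll go about 1 mm deeper to centre it.

```bash
python3 -m jog '[{"delta_pos":[-1,0,0],"rot":[0,0,0],"grip":-1},{"delta_pos":[-2,0,0],"rot":[0,0,0],"grip":-1},{"delta_pos":[-2,0,0],"rot":[0,0,0],"grip":-1},{"delta_pos":[-2,0,0],"rot":[0,0,0],"grip":-1}]'; python3 st.py;python3 look.py q9; python3 gap.py q9
```

```text
time: 14.25
tool_pos: [0.5171, 0.1246, 0.1838]
tcp_rot: [-0.002, 0.724, 0.69, 0.003]
force: [-2.1, 11.4, 4.8]
finger_gap: 0.001
t 14.25 cx -12.2 cy 0.5 z 0.1838 Fx -11.31 Fy -2.67 Fz 4.79
q9 (135, 141) 69 70 71 66 57 65 74 70 70 71 70 69 68 68 69 70 70 69 70 65 60 65 67 66 68 61 49 40 39 42 45 46 49 40 33 58 73 68 75 67 42 24 16 14 12 12 15 42 79 98
q9 (170, 174) 88 101 96 99 112 92 78 94 100 100 110 99 82 95 110 113 111 108 108 108 106 104 105 109 124 96 40 32 42 42 42 41 45 40 35 53 64 60 67 54 20 13 19 8 6 16 20 48 84 100
q9 (214, 222) 72 72 71 72 74 71 66 64 59 55 54 54 54 52 61 77 79 74 69 88 110 110 107 105 116 91 44 55 70 57 47 44 46 40 36 53 65 64 70 56 21 14 18 11 10 19 36 69 97 104
q9 (248, 254) 130 130 128 125 123 128 131 127 126 126 128 128 128 128 128 130 130 129 129 131 129 118 115 120 127 96 45 30 35 40 45 43 36 31 34 54 67 65 75 58 14 6 18 13 4 6 34 75 100 107
```

```bash
python3 -m jog '[{"delta_pos":[-1,0,0],"rot":[0,0,0],"grip":-1},{"delta_pos":[-1.5,0,0],"rot":[0,0,0],"grip":-1},{"delta_pos":[-1.5,0,0],"rot":[0,0,0],"grip":-1},{"delta_pos":[-1.5,0,0],"rot":[0,0,0],"grip":-1},{"delta_pos":[-1.5,0,0],"rot":[0,0,0],"grip":-1},{"delta_pos":[-1.5,0,0],"rot":[0,0,0],"grip":-1}]'; python3 st.py;python3 look.py q10; python3 gap.py q10
python3 - <<'E'
from h import *
cv2.imwrite('pics/s10.png',cv2.resize(ctrl.camera('scene')[200:310,260:400],(700,550))[:,:,::-1])
E
python3 st.py
```

```text
time: 14.8
tool_pos: [0.517, 0.1235, 0.1839]
tcp_rot: [-0.003, 0.724, 0.69, 0.003]
force: [-1.1, 13.3, 4.8]
finger_gap: 0.004
t 14.8 cx -11.0 cy 0.5 z 0.1839 Fx -13.21 Fy -1.72 Fz 4.76
q10 (135, 141) 71 71 72 67 59 65 71 66 67 70 70 70 69 70 69 67 71 73 70 63 58 63 66 65 69 68 60 46 37 40 40 42 47 44 39 50 62 68 75 66 44 23 12 13 15 17 13 40 82 102
q10 (170, 174) 82 99 96 102 114 99 86 93 105 112 112 98 85 96 109 112 106 102 106 106 105 107 109 110 118 98 61 41 37 41 43 45 48 41 34 46 57 59 69 58 28 11 9 10 12 17 24 53 88 101
q10 (214, 222) 72 75 74 73 74 74 70 63 58 56 56 55 53 52 61 75 77 74 72 90 109 105 103 105 117 94 48 52 65 58 48 42 46 38 32 52 65 60 66 56 26 12 9 6 6 15 35 69 96 101
q10 (248, 254) 130 128 124 124 126 126 126 126 128 128 125 126 128 128 126 126 128 130 129 129 126 117 115 120 133 104 47 31 35 38 42 46 46 42 41 58 67 63 74 56 7 1 17 18 13 15 39 75 100 105
t 14.9 cx -11.0 cy 0.5 z 0.1839 Fx -12.54 Fy -2.08 Fz 4.85
```

View pics/q10.png

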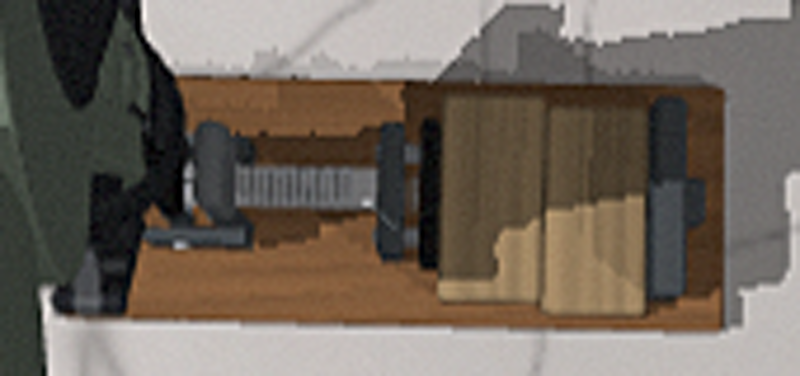

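View pics/s10.png

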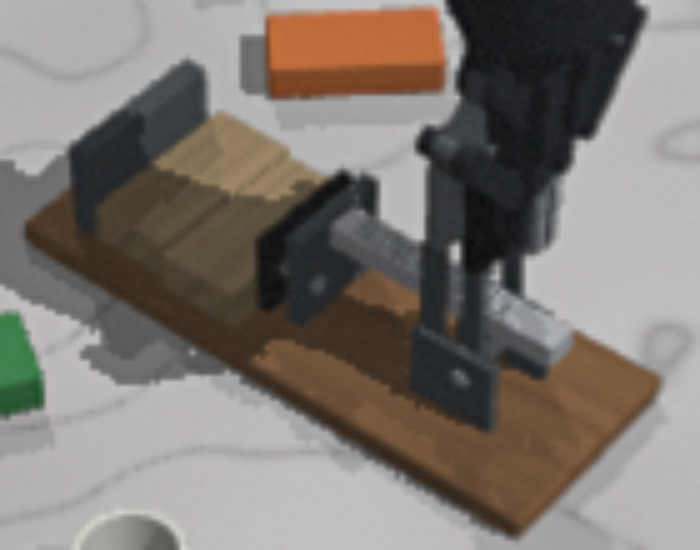

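The halves are closed up square against the stop, and the force is about 13 N, the value given for half travel. I'll hold briefly to check nothing creeps, then hand in.

```bash
python3 -m jog '[{"delta_pos":[0,0,0],"rot":[0,0,0],"grip":-1},{"delta_pos":[0,0,0],"rot":[0,0,0],"grip":-1},{"delta_pos":[0,0,0],"rot":[0,0,0],"grip":-1},{"delta_pos":[0,0,0],"rot":[0,0,0],"grip":-1},{"delta_pos":[0,0,0],"rot":[0,0,0],"grip":-1},{"delta_pos":[0,0,0],"rot":[0,0,0],"grip":-1},{"delta_pos":[0,0,0],"rot":[0,0,0],"grip":-1},{"delta_pos":[0,0,0],"rot":[0,0,0],"grip":-1}]' >/dev/null; python3 st.py; python3 look.py q11; python3 gap.py q11 | sed -n '2p;4p'
```

```text
t 15.57 cx -11.0 cy 0.5 z 0.1839 Fx -12.18 Fy -2.11 Fz 5.08
q11 (170, 174) 80 102 100 103 114 98 84 91 106 116 109 95 86 97 108 109 107 106 107 108 108 107 107 110 119 98 58 37 34 40 42 42 46 40 33 46 57 58 68 53 15 9 18 14 12 18 26 55 88 100
q11 (248, 254) 128 129 128 127 128 128 127 127 127 127 127 128 130 128 127 128 128 129 129 129 126 118 114 118 133 106 49 25 26 37 41 40 41 40 42 56 65 62 74 59 14 0 7 15 14 17 41 76 99 105
```

The position and the picture are both steady, so I'm handing in.

```bash
python3 - <<'E'
from station import ctrl
print(ctrl.job_done())
E
python3 st.py
```

```text
the job is handed in; nothing more can be done
None
the job is handed in; nothing more can be done
```

I handed the job in at about 15.6 s with the trigger still held squeezed. No verdict is reported, so what follows rests on my own readings.

- **Timer:** I pressed the square, bar and round keys in that order, one at a time with shut fingers. Readings at the bottom of the stroke were 3.8, 10.3 and 7.3 N. The square key read 5.8 mm down by the fingertip height, and I pressed it 1 mm further before letting it up.
- **Clamp:** I pushed the paddle from behind with the shut fingers, four full pumps with releases. A fifth, slow squeeze is the one being held.
- **Boards:** The last pictures show both halves face to face, parallel by eye and tight against the stop.
- **Hold:** The push on the paddle was about 12–13 N, close to the 13 N given for half travel. The tool did not move in the last 0.8 s, though the force eased from 13.2 to 12.2 N.
- **Pad travel:** It was not read directly. The image gap and the force both put it at roughly 4 to 5 mm, good to about 1 mm, inside the 3–7.5 mm band.

The two cameras disagreed by about 2 mm on where the clamp is; touching the paddle settled that. I did not re-check the bystanders' positions at the end; the arm's path was planned clear of them.

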